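Lay the cut fuselage parts on their pattern cards

TASK

Check this model aeroplane's cut fuselage parts against the drawings before they are glued: lay each of the four loose plywood parts flat on the pattern card that shows its outline at full size, lined up with that outline (two formers have the same shape but not the same size), and let go of it. Leave the glue bottle and the pin jar standing where they are.

Things in the scene. Friction and masses are not known exactly. Their poses are not given: they have to be found in the camera images.
- firewall: Engine firewall: round plywood disc, 42 mm across, with a 12 mm hole in the middle and four small steel nuts about it, 12 mm thick, flat on the mat at the start, 10 to 25 g. Origin: centre of its underside, z up; it may be laid at any turn.
- large_former: Large fuselage former: plywood ring, 76 x 44 mm with corners of 18 mm radius, window 54 x 22 mm, rim 11 mm wide, 12 mm thick, flat on the mat at the start, 10 to 25 g. Origin: centre of its underside, z up; x along its 76 mm length, y across its 44 mm width (long sides straight for 40 mm). Same after half a turn: may be laid either way round.
- small_former: Small fuselage former: plywood ring like the large one but 56 x 32 mm with corners of 13 mm radius, window 40 x 16 mm, rim 8 mm wide, 12 mm thick, flat on the mat at the start, 10 to 25 g. Origin: centre of its underside, z up; x along its 56 mm length, y across its 32 mm width (long sides straight for 30 mm). Same after half a turn: may be laid either way round.
- servo_tray: Servo tray: rectangular plywood plate, 112 x 38 mm, with two servo openings of 41 x 20 mm side by side along its length and an 11 mm bridge between them, 12 mm thick, flat on the mat at the start, 10 to 25 g. Origin: centre of its underside, z up; x along its 112 mm length, y across its 38 mm width. Same after half a turn: may be laid either way round.
- card_round: Fixed white card, 148 x 105 x 1.5 mm, taped to the green mat, with thin centre lines and, in a bold dark line about its centre, the full-size outline of the round firewall (circle of 42 mm). Origin: centre of the card's underside, below the outline's centre; x along the 148 mm side, z up. Parts lie on its top, 1.5 mm above the origin. The firewall belongs here.
- card_large_oval: Fixed white card, 148 x 105 x 1.5 mm, taped to the green mat, with thin centre lines and, in a bold dark line about its centre, the full-size outline of the large former (76 x 44 mm, rounded), its length along x. Origin: centre of the card's underside, below the outline's centre; x along the 148 mm side, z up. Parts lie on its top, 1.5 mm above the origin. The large former belongs here.
- card_small_oval: Fixed white card, 148 x 105 x 1.5 mm, taped to the green mat, with thin centre lines and, in a bold dark line about its centre, the full-size outline of the small former (56 x 32 mm, rounded), its length along x. Origin: centre of the card's underside, below the outline's centre; x along the 148 mm side, z up. Parts lie on its top, 1.5 mm above the origin. The small former belongs here.
- card_tray: Fixed white card, 148 x 105 x 1.5 mm, taped to the green mat, with thin centre lines and, in a bold dark line about its centre, the full-size outline of the servo tray (112 x 38 mm, with its two openings), its length along x. Origin: centre of the card's underside, below the outline's centre; x along the 148 mm side, z up. Parts lie on its top, 1.5 mm above the origin. The servo tray belongs here.
- glue_bottle: Bystander, to be left standing: loose white glue bottle, 36 mm across and 104 mm high with its orange nozzle, 70 g, standing among the parts and cards. Origin: centre of its underside, z up.
- pin_jar: Bystander, to be left standing: loose glass pin jar with a steel lid, 45 mm across and 58 mm high, 110 g, standing among the parts and cards. Origin: centre of its underside, z up.
Not all that is in view belongs to the job. Leave any orange, red or yellow look-alike of the servo_tray alone.

How it is judged:
At the end, for the whole second after the job is handed in: Each part lies flat and at rest on its own card, within 10 mm of the outline's centre; both formers and the servo tray are within 0.15 rad (9 degrees) of the outline's direction, either way round. Glue bottle and pin jar stand upright, within 20 mm of where they were (horizontal distance between firewall and card_round below 0.01 m and z of firewall in the frame of card_round below 0.004 m and angle between each of firewall, large_former, small_former, servo_tray's own z axis and vertical below 0.06 rad and linear speed of each of firewall, large_former, small_former, servo_tray below 0.01 m/s and horizontal distance between large_former and card_large_oval below 0.01 m and z of large_former in the frame of card_large_oval below 0.004 m and angle between the x axis of large_former and the x axis of card_large_oval, either way round below 0.15 rad and horizontal distance between small_former and card_small_oval below 0.01 m and z of small_former in the frame of card_small_oval below 0.004 m and angle between the x axis of small_former and the x axis of card_small_oval, either way round below 0.15 rad and horizontal distance between servo_tray and card_tray below 0.01 m and z of servo_tray in the frame of card_tray below 0.004 m and angle between the x axis of servo_tray and the x axis of card_tray, either way round below 0.15 rad and angle between each of glue_bottle, pin_jar's own z axis and vertical below 0.15 rad); the robot touches nothing.
It fails at once if the glue bottle is pushed away (more than 20 mm) or tipped (distance of glue_bottle from where it was at the start of the episode above 0.02 m or angle between glue_bottle's own z axis and vertical above 0.35 rad).
It fails at once if the pin jar is pushed away (more than 20 mm) or tipped (distance of pin_jar from where it was at the start of the episode above 0.02 m or angle between pin_jar's own z axis and vertical above 0.35 rad).
It also fails if it takes over 120 s, if anything falls off the work surface, if the arm or the gripper's body presses on something with over 40 N, if the wrist force passes 120 N, or if a joint passes its speed limit or range.

ROBOT

A 6-joint arm with a two-finger parallel gripper is mounted at the origin on the work surface. World frame = base frame: x ahead of the robot, y to its left, z up, the work surface at z = 0. Lengths are in m, angles in rad, forces in N, time in s.
With the tool pointing down it reaches from about 0.35 to 0.85 m from the base axis. Payload 8.1 kg.
Tool frame: the origin (TCP) lies at the very end of the fingers, on their centre line; the grasp point (between the pads) lies 19 mm behind it; z points along the fingers, y is the line along which they close (so a half turn about z gives the same grasp; the last joint's range is limited). The gripper opens to 93 mm and grips with 3 to 60 N. Pads are 15 mm wide; open, the fingers measure 128 mm over their backs; the gripper's body (75 mm by 188 mm) begins 65 mm behind the grasp point.
Start: joints at [-1.36, 0.13, 1.488, -0, 1.523, -0.085], TCP at [0.175, -0.574, 0.219] pointing down, gripper open.
Joint ranges: [-2.96, 2.96], [-0.89, 2.26], [0.02, 2.5], [-1.34, 4.48], [0, 2.73], [-2.66, 2.66]. Speed limits (rad/s): [2.39, 2.39, 2.79, 3.14, 3.14, 3.14].

INTERFACE

Orientations are given as a rotation vector (axis times angle).
In Python, from plant import monitor, eyes, ticket gives the robot as it stands.
- The arm moves only by the tool arm_command, never from a script. Its argument "deltas" is a list that holds one entry, the list of rows, each a list of 6 numbers: the shift along the world's x, y, z in cm, then the turn, a rotation vector about the world's x, y, z in degrees. In form: [[[tx, ty, tz, rx, ry, rz], ...]]. A call has 1 to 12 rows; each row shifts and turns the commanded pose from where the row before left it; what a row does not reach is not made up. A row lasts 1/12 s, in which the tool goes at most 41.7 mm and 7.16 degrees, less where a joint would pass 70% of its speed; a pose out of reach is approached as far as the arm can. A call is refused whole if a number of a shift passes 4.17 or a number of a turn 7.16, either way. A call with a gripper value outside its range is refused whole. "gripper" is the opening, from -1 (shut) to 1 (fully open), set as the call begins (left out, the last holds). The fingers move at their own pace and stop on an object; "squeeze" is the grip in N (left out, the last holds). Time passes only in rows, so rows that do not move let the fingers close. It gives the time, the measured TCP pose, the force, the opening and the grip force at its end, in the units of the state.
- monitor.read_state(): the state, without advancing time (a new reading comes with each control period).
- eyes.read_camera(name): name is "side" or "top"; returns the picture (480x640x3 uint8, blue, green, red); there is no depth.
- eyes.camera_model(name): a dict with "fx", "fy", "cx", "cy" (pixels), "rvec" (rotation vector, rad) and "tvec" (3), from world to camera coordinates, as OpenCV has them. Camera axes: x right, y down, z forward; pixel columns grow to the right and rows downward; lengths in m; the calibration is good to about 2 mm. A picture is of the moment at which its call begins. camera_model takes no time and is no camera call.
- ticket.close_job(): hands the job in; it is judged then, once.
The state is a dict: "t": time; "q": joint angles; "dq": joint speeds; "joint_torque": joint torques, N m; "tool_pos": TCP position; "orientation": TCP orientation; "force": force on the tool from outside, world axes, zero at the start; "wrist_torque": the same for the moment, N m; "opening": finger opening in m; "gripper_force": force on a finger pad.
Only numpy, scipy, OpenCV 4.12 (cv2) and the standard library are available. Lean on these libraries where they do the work, as an engineer would, in place of code of your own. Each camera call takes 0.05 s, during which the arm holds its last target. There are 200 camera calls.

## Working session

There is one attempt and no reset: what is moved stays moved. The work goes in short steps, Python scripts to look and compute and a tool call to move; the robot and the scene stay as the last step left them, time stands still between calls to the robot, and variables do not carry over. Pictures are saved under pics/ and viewed, at most 14 in all, crops included, and the job is handed in when it is done.

Besides the shell and the picture viewer there is one more tool, called after ">>>" by a JSON object that holds its "api" and its "payload". arm_command: Moves the arm, as the interface text tells. Its arguments: {"type":"object","properties":{"deltas":{"type":"array"},"gripper":{"type":"number"},"squeeze":{"type":"number"}},"required":["deltas"]}

```bash
ls; mkdir -p pics; python3 - <<'E'
from plant import monitor, eyes, ticket
import cv2
s=monitor.read_state();print(s)
for n in("top","side"):
    cv2.imwrite(f"pics/{n}0.png",eyes.read_camera(n));print(eyes.camera_model(n))
E
```

```text
pics
{'t': 0.0, 'q': array([-1.36037186e+00,  1.31152039e-01,  1.48925887e+00, -1.25048034e-05,
        1.52300658e+00, -8.53978789e-02]), 'dq': array([-0.00247348, -0.00012353,  0.00070138,  0.00093666,  0.00106108,
       -0.00185431]), 'joint_torque': array([ 4.73071450e-04, -5.59839821e+01, -4.91762888e+01,  7.67348078e-02,
        3.54976289e-02, -1.82950712e-04]), 'tool_pos': array([ 0.17481555, -0.57337753,  0.21760411]), 'orientation': array([-3.10548906e+00, -4.62716813e-01,  1.98540458e-04]), 'force': array([ 1.07207201, -0.0445055 , -0.14311317]), 'wrist_torque': array([ 0.00679587,  0.04856396, -0.01692961]), 'gripper_force': 0.0, 'opening': 0.09313973307094875}
{'fx': 433.67861775200186, 'fy': 433.67861775200186, 'cx': 323.0232459746271, 'cy': 242.94892181275858, 'rvec': array([ 2.15773614, -2.17582673,  0.04787634]), 'tvec': array([0.01838571, 0.4996288 , 1.00872296])}
{'fx': 506.79495150032307, 'fy': 506.79495150032307, 'cx': 316.5250385420778, 'cy': 239.2873693906634, 'rvec': array([ 0.84557174, -2.32417771,  1.28168335]), 'tvec': array([0.37234842, 0.20535879, 0.85448379])}
```

View pics/top0.png

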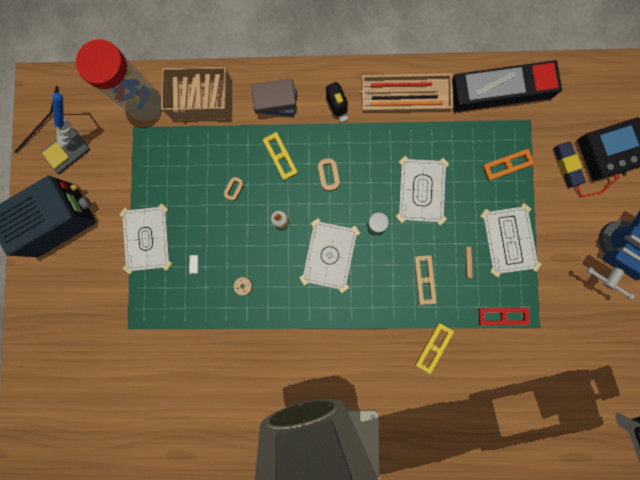

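View pics/side0.png

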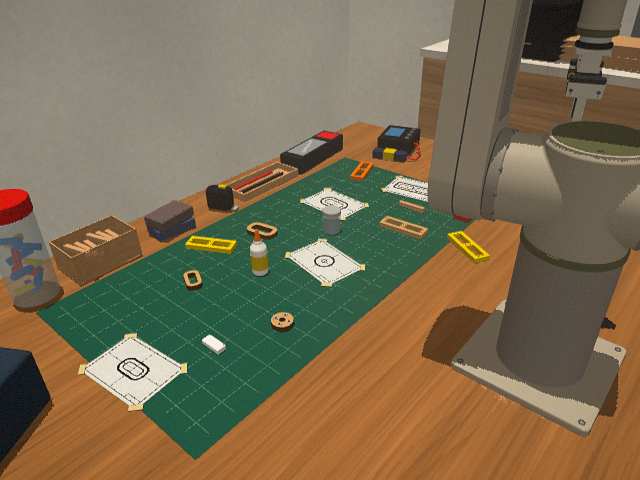

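The top view shows the firewall at (242,286), large former (329,174), small former (233,188) and plywood tray (426,280). The cards are round (330,255), large oval (423,190), small oval (146,239) and tray (511,240). The bottle is at (280,219) and the jar at (378,223).

```bash
cat > h.py <<'E'
import cv2, numpy as np
from plant import monitor, eyes, ticket
def back(px,z,n="top"):
    m=eyes.camera_model(n);R,_=cv2.Rodrigues(m["rvec"]);C=-R.T@m["tvec"]
    px=np.atleast_2d(px).astype(float)
    d=np.c_[(px[:,0]-m["cx"])/m["fx"],(px[:,1]-m["cy"])/m["fy"],np.ones(len(px))]@R
    return (C+d*((z-C[2])/d[:,2])[:,None])[:,:2]
def shape(img,seed,z,kind,r=45):
    hsv=cv2.cvtColor(img,cv2.COLOR_BGR2HSV)
    if kind=="card": m=cv2.inRange(hsv,(0,0,120),(179,60,255))
    else: m=cv2.inRange(hsv,(8,50,90),(25,190,255))
    w=np.zeros_like(m);cv2.circle(w,seed,r,255,-1);m&=w
    if kind!="card": m=cv2.resize(m,None,fx=1,fy=1)
    cs,_=cv2.findContours(m,cv2.RETR_EXTERNAL,cv2.CHAIN_APPROX_NONE)
    c=max([c for c in cs if abs(cv2.pointPolygonTest(c,seed,True))<r*0.8],key=cv2.contourArea)
    P=back(c[:,0],z)
    M=cv2.moments((P*1000).astype(np.float32).reshape(-1,1,2))
    cx,cy=M["m10"]/M["m00"],M["m01"]/M["m00"]
    th=.5*np.degrees(np.arctan2(2*M["mu11"],M["mu20"]-M["mu02"]))
    rc=cv2.minAreaRect((P*1000).astype(np.float32))
    return np.round([cx,cy,th],1),np.round([*rc[0],*rc[1],rc[2]],1)
parts=dict(fire=(242,286,22),large=(329,174,28),small=(233,188,20),tray=(426,280,32))
cards=dict(round=(330,255),large=(423,190),small=(146,239),tray=(511,240))
E
python3 - <<'E'
from h import *
img=cv2.imread("pics/top0.png")
for k,(u,v,r) in parts.items():print(k,*shape(img,(u,v),.006,"p",r))
for k,s in cards.items():print(k,*shape(img,s,.0015,"card"))
for k,s in dict(bottle=(280,219),jar=(378,223)).items():print(k,back(s,.08 if k=="bottle" else .058))
hsv=cv2.cvtColor(img,cv2.COLOR_BGR2HSV)
print(hsv[286,235:250].tolist())
big=cv2.resize(img[140:340,110:550],None,fx=1.8,fy=1.8,interpolation=cv2.INTER_CUBIC)
cv2.imwrite("pics/crop0.png",big)
E
```

```text
fire [399.5 208.8 -38.2] [3.992e+02 2.086e+02 4.300e+01 4.110e+01 3.000e-01]
large [668.6   0.7  10.1] [6.685e+02 6.000e-01 7.840e+01 4.530e+01 1.060e+01]
small [636.8 233.6 -26. ] [636.3 233.6  34.5  57.1  63.8]
tray [ 411.5 -226.2    4.4] [ 411.6 -226.2  114.    40.4    4.7]
round [471.3   0.9 -16.2] [ 4.720e+02 -4.000e-01  1.193e+02  1.692e+02  7.630e+01]
large [ 627.3 -225.6   -4.3] [ 625.1 -222.5  114.1  161.1   86.4]
small [516.9 450.    5.3] [516.4 450.1 153.1 107.2   5.4]
tray [ 504.8 -430.9    7.6] [ 504.2 -431.1  152.9  108.6    7.7]
bottle [[0.55001221 0.10861488]]
jar [[ 0.54120892 -0.11274887]]
[[18, 93, 184], [17, 65, 177], [18, 60, 179], [17, 77, 183], [17, 98, 180], [17, 114, 136], [62, 56, 91], [76, 95, 116], [75, 94, 117], [47, 56, 128], [20, 88, 169], [18, 89, 193], [18, 77, 186], [18, 78, 180], [18, 87, 187]]
```

View pics/crop0.png

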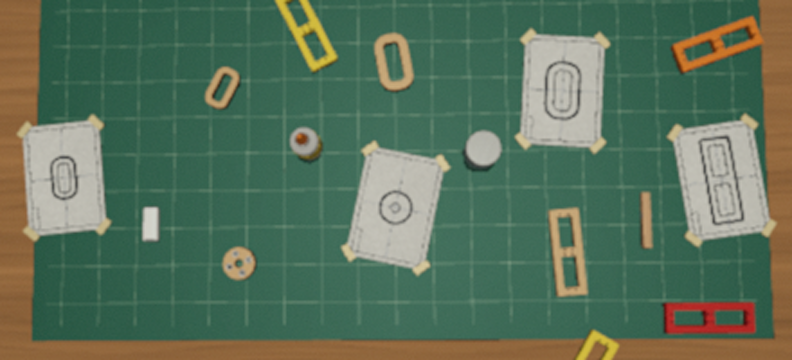

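```bash
python3 - <<'E'
from h import *
img=cv2.imread("pics/top0.png");g=cv2.cvtColor(img,cv2.COLOR_BGR2GRAY)
g=cv2.resize(g,None,fx=4,fy=4,interpolation=cv2.INTER_CUBIC)
for k,(u,v) in cards.items():
    r=33 if k=="tray" else 20
    w=np.zeros_like(g);cv2.circle(w,(u*4,v*4),r*4,255,-1)
    m=((g<105)&(w>0)).astype(np.uint8)*255
    m=cv2.morphologyEx(m,cv2.MORPH_CLOSE,np.ones((5,5)))
    cs,_=cv2.findContours(m,cv2.RETR_EXTERNAL,cv2.CHAIN_APPROX_NONE)
    c=max(cs,key=cv2.contourArea);P=back((c[:,0]-1.5)/4,.0015)*1000
    rc=cv2.minAreaRect(P.astype(np.float32));M=cv2.moments(P.astype(np.float32).reshape(-1,1,2))
    print(k,np.round([M["m10"]/M["m00"],M["m01"]/M["m00"],.5*np.degrees(np.arctan2(2*M["mu11"],M["mu20"]-M["mu02"]))],1),np.round([*rc[0],*rc[1],rc[2]],1))
# bottle cap via side view
E
```

```text
round [486.5  14.9 -45.4] [486.4  14.8   1.3   4.3  44.6]
large [ 619.1 -246.9   -2.4] [ 618.3 -247.1    2.4   21.4   88.5]
small [511.4 433.1   3. ] [510.9 433.3  16.    2.5   1.3]
tray [ 494.3 -368.2    7.6] [ 494.3 -366.3  109.3   23.     7.7]
```

```bash
python3 - <<'E'
from h import *
img=cv2.imread("pics/top0.png");g=cv2.cvtColor(img,cv2.COLOR_BGR2GRAY)
g=cv2.resize(g,None,fx=4,fy=4,interpolation=cv2.INTER_CUBIC)
for k,(u,v) in cards.items():
  r=27 if k=="tray" else 21
  w=np.zeros_like(g);cv2.circle(w,(u*4,v*4),r*4,255,-1)
  if k=="tray": cv2.rectangle(w,(0,0),((u-17)*4,1920),0,-1);cv2.rectangle(w,((u+17)*4,0),(2560,1920),0,-1)
  for T in(120,135,150):
    m=((g<T)&(w>0)).astype(np.uint8)*255
    cs,_=cv2.findContours(m,cv2.RETR_EXTERNAL,cv2.CHAIN_APPROX_NONE)
    c=max(cs,key=lambda c:cv2.contourArea(cv2.convexHull(c)));c=cv2.convexHull(c);P=back((c[:,0]-1.5)/4,.0015)*1000
    rc=cv2.minAreaRect(P.astype(np.float32));M=cv2.moments(P.astype(np.float32).reshape(-1,1,2))
    print(k,T,np.round([M["m10"]/M["m00"],M["m01"]/M["m00"],.5*np.degrees(np.arctan2(2*M["mu11"],M["mu20"]-M["mu02"]))],1),np.round([*rc[0],*rc[1],rc[2]],1))
E
```

```text
round 120 [486.5  14.8 -43.6] [486.7  14.8   2.6   9.8  44.6]
round 135 [ 4.724e+02 -2.000e-01 -6.470e+01] [472.7  -0.6  43.9  43.6   2.8]
round 150 [ 4.723e+02 -3.000e-01 -2.970e+01] [472.4  -0.6  45.7  44.8   3. ]
large 120 [ 658.9 -242.1   48.5] [ 659.4 -242.2   21.4    5.    48.2]
large 135 [ 627.7 -225.8   -3.8] [ 628.2 -225.9   47.7   79.6   87.7]
large 150 [ 627.6 -225.7   -4. ] [ 627.9 -225.8   49.2   81.5   86.6]
small 120 [536.9 446.1  56.4] [537.9 445.4  33.7  14.4  56. ]
small 135 [516.7 450.2   5.1] [516.7 450.   60.3  37.7   8.7]
small 150 [516.7 450.3   5.4] [516.3 450.2  39.6  60.8  89.5]
tray 120 [ 533.1 -435.9   20.9] [ 526.9 -444.6   91.6   31.2   29.3]
tray 135 [ 504.8 -431.2    7.6] [ 505.  -431.3  116.    43.     7.7]
tray 150 [ 504.8 -431.3    7.6] [ 505.  -431.6  117.1   44.5    7.8]
```

```bash
cat > go.py <<'E'
import sys,numpy as np
from scipy.spatial.transform import Rotation as Ro
from plant import monitor
s=monitor.read_state();x,y,z,yaw=map(float,sys.argv[1:5]);n=int(sys.argv[5])
R=Ro.from_rotvec(s["orientation"]);T=Ro.from_euler("z",yaw,degrees=True)*Ro.from_rotvec([np.pi,0,0])
d=np.array([x/1000,y/1000,z/1000])-s["tool_pos"];r=(T*R.inv()).as_rotvec(degrees=True)
print("t",round(s["t"],2),"total",np.round(d*100,2),np.round(r,2),"row",np.round(d*100/n,3),np.round(r/n,3),"op",round(s["opening"],4),"gf",round(s["gripper_force"],1),"q6",s["q"][5].round(2))
E
python3 go.py 411.5 -226.2 120 4.5 12
```

```text
t 0.1 total [23.67 34.72 -9.77] [-9.000e-02 -1.000e-02 -1.245e+01] row [ 1.972  2.894 -0.814] [-8.000e-03 -1.000e-03 -1.037e+00] op 0.093 gf 0.0 q6 -0.09
```

>>> {"api": "arm_command", "payload": {"deltas": [[[1.97,2.89,-0.81,0,0,-1.04],[1.97,2.89,-0.81,0,0,-1.04],[1.97,2.89,-0.81,0,0,-1.04],[1.97,2.89,-0.81,0,0,-1.04],[1.97,2.89,-0.81,0,0,-1.04],[1.97,2.89,-0.81,0,0,-1.04],[1.97,2.89,-0.81,0,0,-1.04],[1.97,2.89,-0.81,0,0,-1.04],[1.97,2.89,-0.81,0,0,-1.04],[1.97,2.89,-0.81,0,0,-1.04],[1.97,2.89,-0.81,0,0,-1.04],[1.97,2.89,-0.81,0,0,-1.04]]], "gripper": 0.35, "squeeze": 8}}

```text
t: 1.1
tool_pos: [0.4117, -0.2254, 0.1208]
orientation: [-3.139, -0.121, 0.0]
force: [0.6, -0.0, 0.9]
opening: 0.0629
gripper_force: 0.0
```

>>> {"api": "arm_command", "payload": {"deltas": [[[0,0,0,0,0,0],[0,0,0,0,0,0],[0,0,0,0,0,0],[0,0,0,0,0,0]]]}}

```text
t: 1.43
tool_pos: [0.411, -0.2281, 0.1217]
orientation: [3.139, 0.121, 0.0]
force: [0.1, 0.2, 0.3]
opening: 0.0627
gripper_force: 0.0
```

```bash
python3 go.py 411.5 -226.2 3 4.5 8; python3 -c "
from h import *
cv2.imwrite('pics/a.png',eyes.read_camera('top'))"
```

```text
t 1.43 total [  0.05   0.19 -11.87] [0.03 0.   0.07] row [ 0.006  0.024 -1.483] [0.004 0.    0.009] op 0.0627 gf 0.0 q6 0.88
```

View pics/a.png

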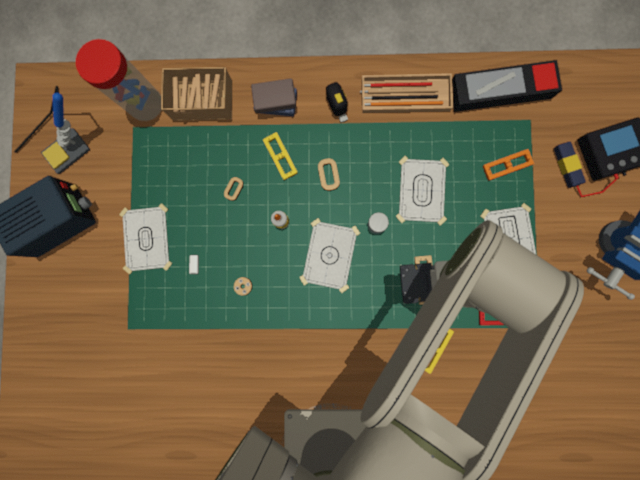

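The gripper at (417,283) is over the tray (426,280), so I'll descend.

>>> {"api": "arm_command", "payload": {"deltas": [[[0,0.1,-1.6,0,0,0],[0,0.1,-1.6,0,0,0],[0,0,-1.6,0,0,0],[0,0,-1.6,0,0,0],[0,0,-1.6,0,0,0],[0,0,-1.6,0,0,0],[0,0,-1.2,0,0,0],[0,0,-0.8,0,0,0],[0,0,-0.1,0,0,0],[0,0,0,0,0,0],[0,0,0,0,0,0]]]}}

```text
t: 2.4
tool_pos: [0.4117, -0.2259, 0.0053]
orientation: [3.139, 0.121, 0.001]
force: [0.4, 0.3, 0.7]
opening: 0.0628
gripper_force: 0.0
```

>>> {"api": "arm_command", "payload": {"deltas": [[[0,0,0,0,0,0],[0,0,0,0,0,0],[0,0,0,0,0,0],[0,0,0,0,0,0],[0,0,0,0,0,0],[0,0,0,0,0,0],[0,0,0,0,0,0],[0,0,0,0,0,0]]], "gripper": -1}}

```text
t: 3.07
tool_pos: [0.4116, -0.2252, 0.0048]
orientation: [3.139, 0.123, 0.001]
force: [-1.1, 0.3, 4.3]
opening: 0.038
gripper_force: 8.0
```

```bash
python3 go.py 504.8 -431.2 60 7.6 12; python3 -c "
from h import *
cv2.imwrite('pics/b.png',eyes.read_camera('side')[120:360,300:620].repeat(2,0).repeat(2,1))"
```

```text
t 3.07 total [  9.32 -20.6    5.52] [0.01 0.03 3.13] row [ 0.777 -1.716  0.46 ] [0.001 0.002 0.261] op 0.038 gf 8.0 q6 0.88
```

View pics/b.png

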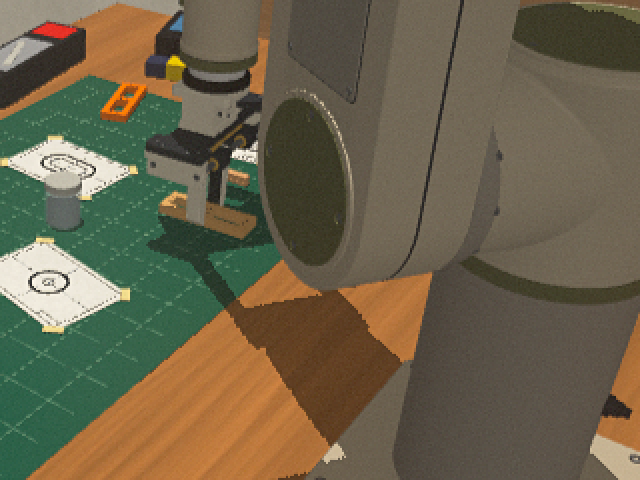

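The tray is held, with 38 mm between the fingers. I'll lift it and carry it to its card.

>>> {"api": "arm_command", "payload": {"deltas": [[[0,0,1.5,0,0,0],[0,0,2,0,0,0],[0,0,2,0,0,0],[1.0,-2.3,0,0,0,0.35],[1.04,-2.3,0,0,0,0.35],[1.04,-2.3,0,0,0,0.35],[1.04,-2.3,0,0,0,0.35],[1.04,-2.3,0,0,0,0.35],[1.04,-2.3,0,0,0,0.35],[1.04,-2.3,0,0,0,0.35],[1.04,-2.3,0,0,0,0.35],[1.04,-2.2,0,0,0,0.35]]]}}

```text
t: 4.12
tool_pos: [0.5045, -0.4321, 0.0585]
orientation: [-3.134, -0.209, 0.001]
force: [0.1, 0.6, 0.3]
opening: 0.0379
gripper_force: 8.0
```

>>> {"api": "arm_command", "payload": {"deltas": [[[0,0,0,0,0,0],[0,0,0,0,0,0],[0,0,0,0,0,0],[0,0,0,0,0,0]]]}}

```text
t: 4.45
tool_pos: [0.5041, -0.43, 0.059]
orientation: [-3.134, -0.209, 0.001]
force: [0.7, 0.4, 0.1]
opening: 0.038
gripper_force: 8.0
```

```bash
python3 go.py 504.8 -431.2 6.5 7.6 1
```

```text
t 4.45 total [ 0.07 -0.12 -5.25] [-0.06 -0.05 -0.04] row [ 0.073 -0.123 -5.25 ] [-0.057 -0.046 -0.041] op 0.038 gf 8.0 q6 0.65
```

>>> {"api": "arm_command", "payload": {"deltas": [[[0.05,-0.05,-1.4,0,0,0],[0,0,-1.4,0,0,0],[0,0,-1.2,0,0,0],[0,0,-0.7,0,0,0],[0,0,-0.4,0,0,0],[0,0,-0.2,0,0,0],[0,0,0,0,0,0],[0,0,0,0,0,0],[0,0,0,0,0,0]]]}}

```text
t: 5.2
tool_pos: [0.5051, -0.4318, 0.0064]
orientation: [3.134, 0.209, 0.0]
force: [0.7, 0.9, -0.1]
opening: 0.0375
gripper_force: 8.0
```

>>> {"api": "arm_command", "payload": {"deltas": [[[0,0,0,0,0,0],[0,0,0,0,0,0],[0,0,0,0,0,0],[0,0,0,0,0,0],[0,0,0,0,0,0],[0,0,1,0,0,0],[0,0,2,0,0,0],[0,0,2,0,0,0],[0,0,2,0,0,0],[0,0,2,0,0,0],[0,0,2,0,0,0],[0,0,2,0,0,0]]], "gripper": 0.3}}

```text
t: 6.2
tool_pos: [0.5051, -0.4317, 0.1384]
orientation: [3.134, 0.209, 0.001]
force: [0.1, -0.5, -0.1]
opening: 0.0609
gripper_force: 0.0
```

```bash
python3 go.py 668.6 0.7 140 10.1 18
```

```text
t 6.2 total [16.35 43.24  0.16] [0.03 0.03 2.48] row [0.909 2.402 0.009] [0.002 0.002 0.138] op 0.0609 gf 0.0 q6 0.65
```

>>> {"api": "arm_command", "payload": {"deltas": [[[1.3,3.6,0,0,0,0.2],[1.3,3.6,0,0,0,0.2],[1.36,3.6,0,0,0,0.2],[1.36,3.6,0,0,0,0.2],[1.36,3.6,0,0,0,0.2],[1.36,3.6,0,0,0,0.2],[1.36,3.6,0,0,0,0.2],[1.36,3.6,0,0,0,0.2],[1.36,3.6,0,0,0,0.2],[1.36,3.6,0,0,0,0.2],[1.36,3.6,0,0,0,0.2],[1.36,3.6,0,0,0,0.2]]], "gripper": 0.45}}

```text
t: 7.2
tool_pos: [0.6676, 0.0023, 0.1376]
orientation: [3.129, 0.275, 0.002]
force: [0.2, -0.4, -0.5]
opening: 0.067
gripper_force: 0.0
```

>>> {"api": "arm_command", "payload": {"deltas": [[[0,0,0,0,0,0],[0,0,0,0,0,0],[0,0,0,0,0,0],[0,0,0,0,0,0]]]}}

```text
t: 7.53
tool_pos: [0.6668, -0.0009, 0.1368]
orientation: [3.129, 0.273, 0.0]
force: [0.7, -0.0, 0.8]
opening: 0.0674
gripper_force: 0.0
```

```bash
python3 go.py 668.6 0.7 4 10.1 1
```

```text
t 7.53 total [  0.18   0.16 -13.28] [0.02 0.   0.15] row [  0.18    0.155 -13.277] [0.023 0.002 0.145] op 0.0674 gf 0.0 q6 1.32
```

>>> {"api": "arm_command", "payload": {"deltas": [[[0.1,0.05,-1.8,0,0,0],[0,0,-1.8,0,0,0],[0,0,-1.8,0,0,0],[0,0,-1.8,0,0,0],[0,0,-1.8,0,0,0],[0,0,-1.8,0,0,0],[0,0,-1.3,0,0,0],[0,0,-0.8,0,0,0],[0,0,-0.4,0,0,0],[0,0,0,0,0,0],[0,0,0,0,0,0],[0,0,0,0,0,0]]]}}

```text
t: 8.53
tool_pos: [0.6691, 0.0007, 0.0049]
orientation: [3.129, 0.274, 0.003]
force: [-0.0, 0.3, -0.2]
opening: 0.0674
gripper_force: 0.0
```

>>> {"api": "arm_command", "payload": {"deltas": [[[0,0,0,0,0,0],[0,0,0,0,0,0],[0,0,0,0,0,0],[0,0,0,0,0,0],[0,0,0,0,0,0],[0,0,0,0,0,0],[0,0,0,0,0,0],[0,0,0,0,0,0]]], "gripper": -1}}

```text
t: 9.2
tool_pos: [0.6682, 0.0009, 0.0038]
orientation: [3.13, 0.274, 0.001]
force: [-1.5, 1.2, 2.6]
opening: 0.0439
gripper_force: 8.0
```

```bash
python3 go.py 627.6 -225.7 65 -4 8
```

```text
t 9.2 total [ -4.06 -22.66   6.12] [  0.     0.02 -14.02] row [-0.508 -2.833  0.765] [ 0.     0.003 -1.753] op 0.0439 gf 8.0 q6 1.32
```

>>> {"api": "arm_command", "payload": {"deltas": [[[0,0,1.5,0,0,0],[0,0,2.5,0,0,0],[0,0,2,0,0,0],[-0.45,-2.5,0,0,0,-1.55],[-0.45,-2.52,0,0,0,-1.55],[-0.45,-2.52,0,0,0,-1.55],[-0.45,-2.52,0,0,0,-1.55],[-0.45,-2.52,0,0,0,-1.55],[-0.45,-2.52,0,0,0,-1.55],[-0.45,-2.52,0,0,0,-1.55],[-0.45,-2.52,0,0,0,-1.55],[-0.45,-2.52,0,0,0,-1.55]]]}}

```text
t: 10.2
tool_pos: [0.6273, -0.227, 0.0645]
orientation: [3.139, -0.11, 0.001]
force: [0.2, -0.1, -0.2]
opening: 0.0439
gripper_force: 8.0
```

>>> {"api": "arm_command", "payload": {"deltas": [[[0,0,0,0,0,0],[0,0,0,0,0,0],[0,0,0,0,0,0],[0,0,0,0,0,0]]]}}

```text
t: 10.53
tool_pos: [0.6278, -0.2247, 0.0638]
orientation: [-3.14, 0.106, -0.0]
force: [-0.0, 0.4, -0.6]
opening: 0.0442
gripper_force: 8.0
```

```bash
python3 go.py 627.6 -225.7 6 -4 1
```

```text
t 10.53 total [-0.02 -0.1  -5.78] [-0.02  0.01 -0.13] row [-0.019 -0.097 -5.777] [-0.017  0.009 -0.133] op 0.0442 gf 8.0 q6 1.22
```

>>> {"api": "arm_command", "payload": {"deltas": [[[0,0,-1.5,0,0,0],[0,0,-1.5,0,0,0],[0,0,-1.4,0,0,0],[0,0,-0.8,0,0,0],[0,0,-0.4,0,0,0],[0,0,-0.2,0,0,0],[0,0,0,0,0,0],[0,0,0,0,0,0],[0,0,0,0,0,0]]]}}

```text
t: 11.28
tool_pos: [0.6275, -0.2257, 0.0052]
orientation: [-3.14, 0.108, 0.0]
force: [0.1, -0.0, 0.3]
opening: 0.044
gripper_force: 8.0
```

>>> {"api": "arm_command", "payload": {"deltas": [[[0,0,0,0,0,0],[0,0,0,0,0,0],[0,0,0,0,0,0],[0,0,0,0,0,0],[0,0,0,0,0,0],[0,0,1,0,0,0],[0,0,2,0,0,0],[0,0,2,0,0,0],[0,0,2,0,0,0],[0,0,2,0,0,0],[0,0,2,0,0,0],[0,0,2,0,0,0]]], "gripper": 0.45}}

```text
t: 12.28
tool_pos: [0.6276, -0.2257, 0.1374]
orientation: [3.139, -0.108, 0.001]
force: [0.7, 0.1, 0.8]
opening: 0.0673
gripper_force: 0.0
```

```bash
python3 go.py 636.6 233.6 140 -26 12
```

```text
t 12.28 total [ 0.9  45.93  0.26] [  0.03   0.04 -22.07] row [0.075 3.828 0.021] [ 0.002  0.003 -1.839] op 0.0673 gf 0.0 q6 1.22
```

>>> {"api": "arm_command", "payload": {"deltas": [[[0.07,3.8,0,0,0,-1.84],[0.07,3.83,0,0,0,-1.84],[0.07,3.83,0,0,0,-1.84],[0.07,3.83,0,0,0,-1.84],[0.07,3.83,0,0,0,-1.84],[0.07,3.83,0,0,0,-1.84],[0.07,3.83,0,0,0,-1.84],[0.07,3.83,0,0,0,-1.84],[0.07,3.83,0,0,0,-1.84],[0.07,3.83,0,0,0,-1.84],[0.07,3.83,0,0,0,-1.84],[0.07,3.83,0,0,0,-1.84]]], "gripper": 0.15}}

```text
t: 13.28
tool_pos: [0.6358, 0.2355, 0.1366]
orientation: [-3.06, 0.709, -0.001]
force: [0.8, -0.6, -0.6]
opening: 0.0537
gripper_force: 0.0
```

>>> {"api": "arm_command", "payload": {"deltas": [[[0,0,0,0,0,0],[0,0,0,0,0,0],[0,0,0,0,0,0],[0,0,0,0,0,0]]]}}

```text
t: 13.62
tool_pos: [0.6361, 0.2323, 0.1358]
orientation: [3.06, -0.708, 0.0]
force: [0.5, -0.4, 0.4]
opening: 0.0531
gripper_force: 0.0
```

```bash
python3 go.py 636.6 233.6 4 -26 1
```

```text
t 13.62 total [  0.05   0.13 -13.18] [0.02 0.01 0.05] row [  0.047   0.126 -13.18 ] [0.02  0.013 0.055] op 0.0531 gf 0.0 q6 2.3
```

>>> {"api": "arm_command", "payload": {"deltas": [[[0.05,0,-1.8,0,0,0],[0,0,-1.8,0,0,0],[0,0,-1.8,0,0,0],[0,0,-1.8,0,0,0],[0,0,-1.8,0,0,0],[0,0,-1.8,0,0,0],[0,0,-1.2,0,0,0],[0,0,-0.8,0,0,0],[0,0,-0.4,0,0,0],[0,0,0,0,0,0],[0,0,0,0,0,0],[0,0,0,0,0,0]]]}}

```text
t: 14.62
tool_pos: [0.6375, 0.2338, 0.0049]
orientation: [-3.06, 0.707, -0.003]
force: [0.1, 0.7, 1.2]
opening: 0.0535
gripper_force: 0.0
```

>>> {"api": "arm_command", "payload": {"deltas": [[[0,0,0,0,0,0],[0,0,0,0,0,0],[0,0,0,0,0,0],[0,0,0,0,0,0],[0,0,0,0,0,0],[0,0,0,0,0,0],[0,0,0,0,0,0],[0,0,0,0,0,0]]], "gripper": -1}}

```text
t: 15.28
tool_pos: [0.6366, 0.2337, 0.0038]
orientation: [-3.061, 0.707, -0.001]
force: [-1.1, 0.3, 3.1]
opening: 0.032
gripper_force: 8.0
```

```bash
python3 go.py 516.7 450.2 65 5.2 9
```

```text
t 15.28 total [-11.99  21.65   6.12] [-2.000e-02  2.000e-02  3.121e+01] row [-1.332  2.406  0.68 ] [-2.000e-03  2.000e-03  3.468e+00] op 0.032 gf 8.0 q6 2.3
```

>>> {"api": "arm_command", "payload": {"deltas": [[[0,0,1.5,0,0,0],[0,0,2.5,0,0,0],[0,0,2,0,0,0],[-1.33,2.4,0,0,0,3.47],[-1.33,2.4,0,0,0,3.47],[-1.33,2.4,0,0,0,3.47],[-1.33,2.4,0,0,0,3.47],[-1.33,2.4,0,0,0,3.47],[-1.33,2.4,0,0,0,3.47],[-1.33,2.4,0,0,0,3.47],[-1.33,2.4,0,0,0,3.47],[-1.33,2.45,0,0,0,3.47]]]}}

```text
t: 16.28
tool_pos: [0.5161, 0.4511, 0.0644]
orientation: [-3.138, -0.148, -0.001]
force: [-0.1, 0.2, -0.5]
opening: 0.0319
gripper_force: 8.0
```

>>> {"api": "arm_command", "payload": {"deltas": [[[0,0,0,0,0,0],[0,0,0,0,0,0],[0,0,0,0,0,0],[0,0,0,0,0,0]]]}}

```text
t: 16.62
tool_pos: [0.5175, 0.4491, 0.0637]
orientation: [3.138, 0.14, 0.0]
force: [0.5, 0.4, -0.3]
opening: 0.0317
gripper_force: 8.0
```

```bash
python3 go.py 516.7 450.2 6 5.2 1
```

```text
t 16.62 total [-0.08  0.11 -5.77] [0.02 0.02 0.08] row [-0.075  0.114 -5.774] [0.016 0.017 0.081] op 0.0317 gf 8.0 q6 2.12
```

>>> {"api": "arm_command", "payload": {"deltas": [[[0,0,-1.5,0,0,0],[0,0,-1.5,0,0,0],[0,0,-1.4,0,0,0],[0,0,-0.8,0,0,0],[0,0,-0.4,0,0,0],[0,0,-0.2,0,0,0],[0,0,0,0,0,0],[0,0,0,0,0,0],[0,0,0,0,0,0]]]}}

```text
t: 17.37
tool_pos: [0.5167, 0.45, 0.0051]
orientation: [3.138, 0.143, -0.0]
force: [-0.2, 0.4, 0.5]
opening: 0.032
gripper_force: 8.0
```

>>> {"api": "arm_command", "payload": {"deltas": [[[0,0,0,0,0,0],[0,0,0,0,0,0],[0,0,0,0,0,0],[0,0,0,0,0,0],[0,0,0,0,0,0],[0,0,1,0,0,0],[0,0,2,0,0,0],[0,0,2,0,0,0],[0,0,2,0,0,0],[0,0,2,0,0,0],[0,0,2,0,0,0],[0,0,2,0,0,0]]], "gripper": 0.2}}

```text
t: 18.37
tool_pos: [0.5168, 0.4501, 0.1375]
orientation: [-3.138, -0.143, -0.001]
force: [0.5, 0.4, -0.7]
opening: 0.0561
gripper_force: 0.0
```

```bash
python3 go.py 399.4 208.7 120 0 12
```

```text
t 18.37 total [-11.74 -24.14  -1.75] [-0.03  0.04 -5.22] row [-0.978 -2.012 -0.146] [-0.002  0.003 -0.435] op 0.0561 gf 0.0 q6 2.12
```

>>> {"api": "arm_command", "payload": {"deltas": [[[-0.98,-2.01,-0.14,0,0,7.06],[-0.98,-2.01,-0.14,0,0,7.06],[-0.98,-2.01,-0.14,0,0,7.06],[-0.98,-2.01,-0.14,0,0,7.06],[-0.98,-2.01,-0.14,0,0,7.06],[-0.98,-2.01,-0.14,0,0,7.06],[-0.98,-2.01,-0.14,0,0,7.06],[-0.98,-2.01,-0.14,0,0,7.06],[-0.98,-2.01,-0.14,0,0,7.06],[-0.98,-2.01,-0.14,0,0,7.06],[-0.98,-2.01,-0.14,0,0,7.06],[-0.98,-2.01,-0.14,0,0,7.06]]], "gripper": 0.4}}

```text
t: 19.37
tool_pos: [0.3988, 0.2081, 0.1194]
orientation: [2.215, 2.227, 0.002]
force: [0.7, -0.1, -0.1]
opening: 0.0653
gripper_force: 0.0
```

>>> {"api": "arm_command", "payload": {"deltas": [[[0,0,0,0,0,0],[0,0,0,0,0,0],[0,0,0,0,0,0],[0,0,0,0,0,0]]]}}

```text
t: 19.7
tool_pos: [0.3998, 0.2096, 0.1193]
orientation: [2.224, 2.218, 0.002]
force: [0.0, 1.2, 0.2]
opening: 0.0652
gripper_force: 0.0
```

```bash
python3 go.py 399.4 208.7 4 90 1; python3 - <<'E'
from h import *
img=eyes.read_camera("top");cv2.imwrite("pics/c.png",img)
E
```

```text
t 19.7 total [ -0.04  -0.09 -11.53] [-0.04  0.07  0.16] row [ -0.04   -0.091 -11.534] [-0.04   0.067  0.161] op 0.0652 gf 0.0 q6 0.37
```

View pics/c.png

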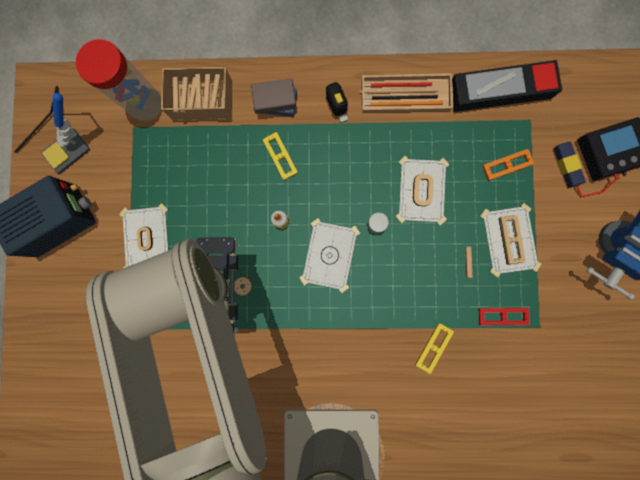

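All three placed parts sit in their outlines, at (423,190), (511,240) and (146,238). The bottle and jar haven't moved, and the firewall at (242,286) is untouched.

>>> {"api": "arm_command", "payload": {"deltas": [[[0,0,-1.6,0,0,0],[0,0,-1.6,0,0,0],[0,0,-1.6,0,0,0],[0,0,-1.6,0,0,0],[0,0,-1.6,0,0,0],[0,0,-1.3,0,0,0],[0,0,-1.0,0,0,0],[0,0,-0.8,0,0,0],[0,0,-0.4,0,0,0],[0,0,0,0,0,0],[0,0,0,0,0,0],[0,0,0,0,0,0]]]}}

```text
t: 20.75
tool_pos: [0.3998, 0.2092, 0.0044]
orientation: [2.222, 2.22, 0.002]
force: [1.0, -0.1, 0.6]
opening: 0.065
gripper_force: 0.0
```

>>> {"api": "arm_command", "payload": {"deltas": [[[0,0,0,0,0,0],[0,0,0,0,0,0],[0,0,0,0,0,0],[0,0,0,0,0,0],[0,0,0,0,0,0],[0,0,0,0,0,0],[0,0,0,0,0,0],[0,0,0,0,0,0]]], "gripper": -1}}

```text
t: 21.42
tool_pos: [0.3993, 0.2089, 0.0039]
orientation: [2.222, 2.22, 0.0]
force: [-0.7, 0.3, 2.9]
opening: 0.0415
gripper_force: 8.0
```

```bash
python3 go.py 472.4 -0.3 65 90 9
```

```text
t 21.42 total [  7.31 -20.92   6.11] [-0.    0.02  0.06] row [ 0.812 -2.325  0.679] [-0.001  0.002  0.007] op 0.0415 gf 8.0 q6 0.37
```

>>> {"api": "arm_command", "payload": {"deltas": [[[0,0,1.5,0,0,0],[0,0,2.5,0,0,0],[0,0,2,0,0,0],[0,-2.3,0,0,0,0],[0,-2.32,0,0,0,0],[0,-2.32,0,0,0,0],[0,-2.32,0,0,0,0],[0,-2.32,0,0,0,0],[1.3,-2.32,0,0,0,0],[2.0,-2.32,0,0,0,0],[2.0,-2.32,0,0,0,0],[2.0,-2.32,0,0,0,0]]]}}

```text
t: 22.42
tool_pos: [0.4727, -0.0011, 0.0635]
orientation: [2.223, 2.22, 0.0]
force: [0.6, 0.0, -0.4]
opening: 0.0418
gripper_force: 8.0
```

>>> {"api": "arm_command", "payload": {"deltas": [[[0,0,0,0,0,0],[0,0,0,0,0,0],[0,0,0,0,0,0],[0,0,0,0,0,0]]]}}

```text
t: 22.75
tool_pos: [0.4712, 0.001, 0.0632]
orientation: [-2.221, -2.22, 0.001]
force: [-0.7, 0.1, -1.2]
opening: 0.0416
gripper_force: 8.0
```

```bash
python3 go.py 472.4 -0.3 6 90 1
```

```text
t 22.75 total [ 0.12 -0.13 -5.72] [-0.02 -0.06  0.03] row [ 0.116 -0.131 -5.72 ] [-0.021 -0.062  0.027] op 0.0416 gf 8.0 q6 -0.11
```

>>> {"api": "arm_command", "payload": {"deltas": [[[0,0,-1.5,0,0,0],[0,0,-1.5,0,0,0],[0,0,-1.4,0,0,0],[0,0,-0.8,0,0,0],[0,0,-0.4,0,0,0],[0,0,-0.2,0,0,0],[0,0,0,0,0,0],[0,0,0,0,0,0],[0,0,0,0,0,0]]]}}

```text
t: 23.5
tool_pos: [0.4729, 0.0002, 0.0065]
orientation: [2.222, 2.22, 0.001]
force: [0.5, 0.2, -0.2]
opening: 0.0416
gripper_force: 8.0
```

>>> {"api": "arm_command", "payload": {"deltas": [[[0,0,0,0,0,0],[0,0,0,0,0,0],[0,0,0,0,0,0],[0,0,0,0,0,0],[0,0,0,0,0,0],[0,0,1,0,0,0],[0,0,2,0,0,0],[0,0,2,0,0,0],[0,0,2,0,0,0],[0,0,2,0,0,0],[0,0,2,0,0,0],[0,0,2,0,0,0]]], "gripper": 0.4}}

```text
t: 24.5
tool_pos: [0.4721, 0.0002, 0.1375]
orientation: [2.222, 2.22, 0.001]
force: [-0.2, 0.0, -0.3]
opening: 0.0654
gripper_force: 0.0
```

>>> {"api": "arm_command", "payload": {"deltas": [[[-1,-2,1.5,0,0,0],[-1,-3,1,0,0,0],[-1,-3,1,0,0,0],[0,-3,0,0,0,0],[0,-3,0,0,0,0],[0,-3,0,0,0,0],[0,-3,0,0,0,0],[0,-3,0,0,0,0],[0,-3,0,0,0,0],[0,0,0,0,0,0],[0,0,0,0,0,0]]]}}

```text
t: 25.42
tool_pos: [0.4418, -0.2609, 0.1711]
orientation: [-2.226, -2.217, -0.0]
force: [-0.8, 0.2, -0.1]
opening: 0.065
gripper_force: 0.0
```

```bash
python3 - <<'E'
from h import *
img=eyes.read_camera("top");cv2.imwrite("pics/d.png",img);cv2.imwrite("pics/e.png",eyes.read_camera("side"))
for k,(u,v) in cards.items():
    try: print(k,shape(img,(u,v),.0075,"p",26 if k=="tray" else 20))
    except Exception as e: print(k,e)
E
```

```text
round (array([474.7,  -0.6,  -8.6]), array([475.2,  -0.7,  40.7,  40.7,  89.5]))
large (array([ 627.4, -226.4,   -3.6]), array([ 627.3, -225.5,   45.3,   75.7,   88.5]))
small (array([516.5, 451.3,   5.5]), array([515.8, 451.5,  56.6,  32.1,   1.5]))
tray float division by zero
```

View pics/d.png

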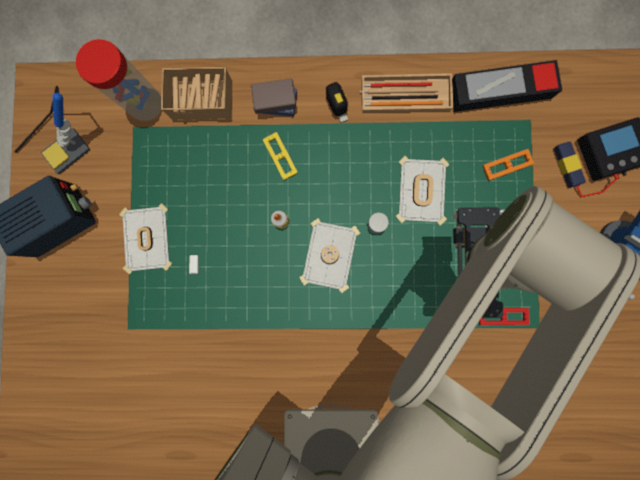

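View pics/e.png

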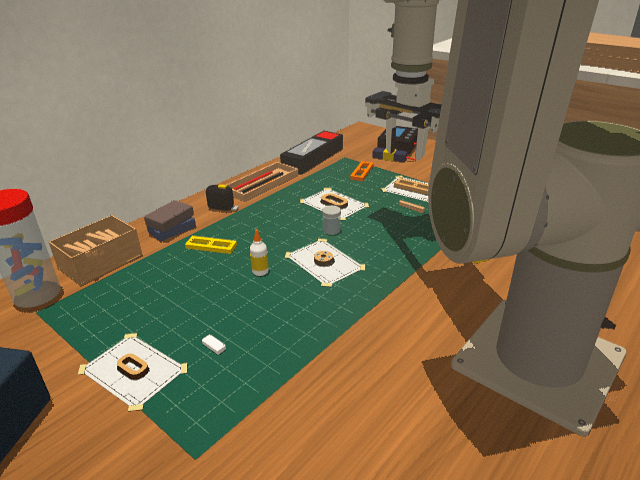

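In the last views the firewall is at (330,255), the large former at (423,190) and the small former at (146,238), each inside its outline. The bottle and jar are still standing. The arm now hides the tray, so I'll measure it in the earlier picture before handing in.

```bash
python3 - <<'E'
from h import *
print(shape(cv2.imread("pics/c.png"),(511,240),.0075,"p",27))
img=cv2.imread("pics/c.png")
h=cv2.cvtColor(img,cv2.COLOR_BGR2HSV);m=cv2.inRange(h,(8,60,60),(25,200,255));m[:, :495]=0;m[:,528:]=0;m[:212]=0;m[268:]=0
p=cv2.findNonZero(m)[:,0];r=cv2.minAreaRect((back(p,.0075)*1000).astype(np.float32));print(r)
E
```

```text
(array([ 505.5, -434.4,    7.6]), array([ 505.4, -434.5,  113.3,   40.8,    7.8]))
((504.99176025390625, -432.81231689453125), (112.97284698486328, 42.772884368896484), 7.617592811584473)
```

All four parts measure within about 4 mm of their outlines' centres, and the formers and tray are within 1° of direction.

```bash
python3 -c "
from plant import ticket
print(ticket.close_job())"
```

```text
the job is handed in; nothing more can be done
None
```

The job is handed in with no verdict returned: all four parts lie on their own cards, within about 4 mm of centre and 1° of direction by camera, and the glue bottle and pin jar still stand where they were.

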